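Hold a price-ticket holder flush on the sloping display board of a gingerbread stall

TASK

Take the red price-ticket holder by its fin and press its base squarely over the yellow rectangle on the sloping display board, tilting it to the board's slope until the whole base lies flush, with its long side along the rectangle's long side (either way round). Finish while still gripping it and pressing it steadily against the board, gently but firmly, about 10 N: do not let go. Do not ram the board or change its slope, and leave the other things on the stall where they are.

Things in the scene. Friction and masses are not known exactly. Their poses are not given: they have to be found in the camera images.
- red_holder: The red plastic ticket holder, about 80 g: a base plate 64 (x) by 100 (y) by 6 mm with an upright slotted fin in the middle, 12 mm thick (x), 70 mm long (y) and 36 mm high, so 42 mm high in all. Starts flat on the table. Origin: centre of the underside of the base plate; z up through the fin, y along the fin.
- spot (a point): Centre of the yellow rectangle (64 by 100 mm, the size of the holder's base) on the face of the sloping board. z: square out of the face; x: up the slope, away from the hinge; y: along the rectangle's long side, level. The board rises away from the robot, 11 to 29 degrees in different starts; its face is hard and unsprung.
- board_top (a point): Middle of the upper edge of the sloping board's face, 95 mm up the slope from the rectangle's centre and 80 mm along +y of it. Same axes as spot.
- stand: Wooden display stand, base 200 (x) by 300 (y) mm fixed to the table; origin: centre of its underside. Its board, 200 by 300 by 12 mm, is hinged along the -x edge 30 mm up; a stiff hinge keeps its slope under a 30 N push. Posts 118 mm high at x 60, y +-157 mm. A gingerbread (112 mm across, 18 mm thick) is fixed on the board's +y half, its rim 49 mm from the rectangle.
- white_holder: White ticket holder of the same shape, to be left alone: a base plate 64 (x) by 100 (y) by 6 mm with an upright slotted fin in the middle, 12 mm thick (x), 70 mm long (y) and 36 mm high, so 42 mm high in all. Origin as for the red one.
- black_holder: Black ticket holder of the same shape, to be left alone: a base plate 64 (x) by 100 (y) by 6 mm with an upright slotted fin in the middle, 12 mm thick (x), 70 mm long (y) and 36 mm high, so 42 mm high in all. Origin as for the red one.
- bread_a: Loose round brown gingerbread, 120 mm across, 22 mm thick, lying flat; origin: centre of the underside. Leave alone.
- bread_b: Another loose round brown gingerbread, same size and origin. Leave alone.
There are look-alikes about, which are no part of the job. Of the things that look like the red_holder, the smaller one is meant.

How it is judged:
By the outcome, as a careful person would: the job done as asked, in the order asked, and still so for the second after the job is handed in, while the arm keeps its last pose, push and grip.
It also fails if it takes over 38 s, if anything falls off the work surface, if the arm or the gripper's body presses on something with over 40 N, if the wrist force passes 120 N, or if a joint passes its speed limit or range.

ROBOT

A 7-joint arm with a two-finger parallel gripper is mounted at the origin on the work surface. World frame = base frame: x ahead of the robot, y to its left, z up, the work surface at z = 0. Lengths are in m, angles in rad, forces in N, time in s.
With the tool pointing down it reaches from about 0.425 to 0.875 m from the base axis. Payload 8.4 kg.
Tool frame: the origin (TCP) lies midway between the tips of the shut fingers; the grasp point (between the pads) lies 19 mm behind it (manip.tcp_to_grasp is the distance from the TCP to the grasp point, in m); z points along the fingers, y is the line along which they close (so a half turn about z gives the same grasp; the last joint's range is limited). The gripper opens to 87 mm and grips with 3 to 60 N. Pads are 19 mm wide; open, the fingers measure 117 mm over their backs; the gripper's body (75 mm by 190 mm) begins 51 mm behind the grasp point.
Start: joints at [-1.236, 0.333, 0.04, 1.465, -0.013, 1.343, -0.059], TCP at [0.273, 0.59, 0.223] pointing down, gripper open.
Joint ranges: [-2.58, 2.58], [-0.38, 2.09], [-1.3, 1.39], [0.25, 2.4], [-1.5, 4.64], [0.08, 2.09], [-2.65, 2.65]. Speed limits (rad/s): [2.22, 2.22, 2.79, 2.79, 3.14, 3.14, 3.14].

INTERFACE

Orientations are given as [roll, pitch, yaw] about the fixed x, y, z axes, in that order (R = Rz(yaw) Ry(pitch) Rx(roll)).
In Python, from station import manip, viewer, ticket gives the robot as it stands. The module is installed in compiled form; this text tells all that it offers.
- The arm moves only by the tool step_arm, never from a script. Its argument "targets" is one flat list of numbers, 5 for each row, row after row: the opening, from -1 (shut) to 1 (fully open), then the shift along the tool's x, y, z in mm, then the turn about the tool's z in rad. A call has 1 to 10 rows; each row is the pose to reach, as a shift and turn from the pose commanded when the call began, along the tool's axes at that moment; what a row does not reach only later rows make up. A row lasts 1/10 s, in which the tool goes at most 50 mm and 8.59 degrees, less where a joint would pass 70% of its speed; a pose out of reach is approached as far as the arm can. A call with a gripper value outside its range is refused whole. The fingers move at their own pace and stop on an object; "force" is the grip in N (left out, the last holds). Time passes only in rows, so rows that repeat a pose let the fingers close. It gives the time, the measured TCP pose, the force, the opening and the grip force at its end, in the units of the state.
- manip.sense(): the state, without advancing time (a new reading comes with each control period).
- viewer.grab_frame(name): name is "scene" or "top"; returns (picture, depth): 480x640x3 uint8, red, green, blue; 480x640 float32, m along the optical axis (not along the pixel's ray), 0 where there is no reading.
- viewer.camera_model(name): a dict with "fx", "fy", "cx", "cy" (pixels), "rvec" (rotation vector, rad) and "tvec" (3), from world to camera coordinates, as OpenCV has them. Camera axes: x right, y down, z forward; pixel columns grow to the right and rows downward; lengths in m; the calibration is good to about 2 mm. A picture is of the moment at which its call begins. camera_model takes no time and is no camera call.
- ticket.job_done(): hands the job in; it is judged then, once.
The state is a dict: "time_s": time; "joint_positions": joint angles; "joint_velocities": joint speeds; "tau": joint torques, N m; "position": TCP position; "tcp_rot": TCP orientation; "force": force on the tool from outside, world axes, zero at the start; "torque": the same for the moment, N m; "width": finger opening in m; "grip_force": force on a finger pad.
Only numpy, scipy, OpenCV 4.12 (cv2) and the standard library are available. Lean on these libraries where they do the work, as an engineer would, in place of code of your own. Each camera call takes 0.05 s, during which the arm holds its last target. There are 200 camera calls.

## Working session

There is one attempt and no reset: what is moved stays moved. The work goes in short steps, Python scripts to look and compute and a tool call to move; the robot and the scene stay as the last step left them, time stands still between calls to the robot, and variables do not carry over. Pictures are saved under pics/ and viewed, at most 10 in all, crops included, and the job is handed in when it is done.

Besides the shell and the picture viewer there is one more tool, called after "Emit:" by a JSON object that holds its "method" and its "body". step_arm: Moves the arm, as the interface text tells. Its arguments: {"type":"object","properties":{"targets":{"type":"array"},"force":{"type":"number"}},"required":["targets"]}

```bash
mkdir -p pics
cat > h.py <<'E'
import numpy as np, cv2
from station import manip, viewer, ticket
def cam(n):
    m=viewer.camera_model(n); K=np.array([[m['fx'],0,m['cx']],[0,m['fy'],m['cy']],[0,0,1]])
    R=cv2.Rodrigues(np.array(m['rvec'],float))[0]; t=np.array(m['tvec'],float).ravel(); return K,R,t
def cloud(n,d):
    K,R,t=cam(n); v,u=np.mgrid[:480,:640]
    P=np.stack([(u-K[0,2])/K[0,0]*d,(v-K[1,2])/K[1,1]*d,d],-1)
    return (P-t)@R   # world, R^T(p-t)
def ray(n,uv,z):
    K,R,t=cam(n); c=-R.T@t; d=np.c_[np.atleast_2d(uv),np.ones(len(np.atleast_2d(uv)))]@np.linalg.inv(K).T@R
    return c+d*((z-c[2])/d[:,2])[:,None]
E
python3 - <<'E'
from h import *
print(manip.sense())
for n in('scene','top'):
    p,d=viewer.grab_frame(n); cv2.imwrite(f'pics/{n}0.png',p[...,::-1]); np.savez(f'{n}0.npz',p=p,d=d)
    K,R,t=cam(n); print(n,-R.T@t,R[2],K[0,0])
E
```

```text
{'time_s': 0.0, 'joint_positions': array([-1.23620926,  0.33388403,  0.03987132,  1.46624727, -0.01339509,
        1.34328921, -0.05848732]), 'joint_velocities': array([-0.00129382, -0.00167454, -0.00269937, -0.00086288,  0.00014655,
        0.0005631 ,  0.00084824]), 'tau': array([ 6.74526495e-05, -6.56353998e+01,  1.33515313e+00, -4.03803170e+01,
       -5.97319426e-02,  4.44099843e-02,  1.28233705e-04]), 'position': array([0.27303678, 0.58937311, 0.22168835]), 'tcp_rot': array([-3.14003452e+00,  1.09436905e-04,  2.70780489e+00]), 'force': array([ 0.02861324, -0.53720627, -0.12082245]), 'torque': array([-0.02386491, -0.02625836, -0.01691337]), 'grip_force': 0.0, 'width': 0.0869694607759314}
scene [ 0.83563734 -0.59702762  1.02261023] [-0.28171183  0.43973384 -0.85280279] 554.6921229647703
top [ 0.31887567 -0.08275568  0.93709023] [ 0.19291324  0.01002084 -0.98116465] 433.79506417414035
```

View pics/scene0.png

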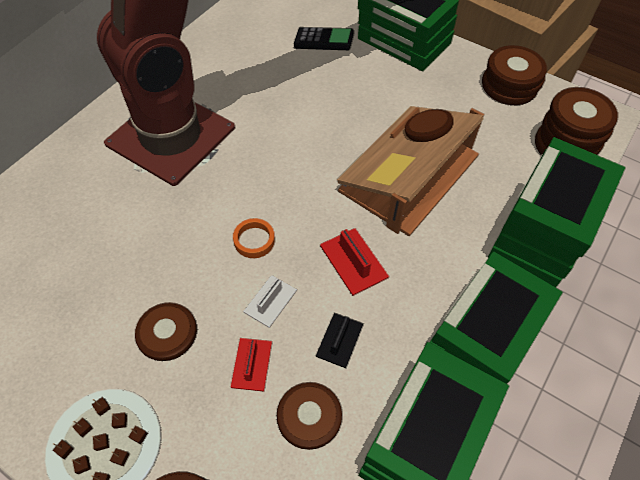

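View pics/top0.png

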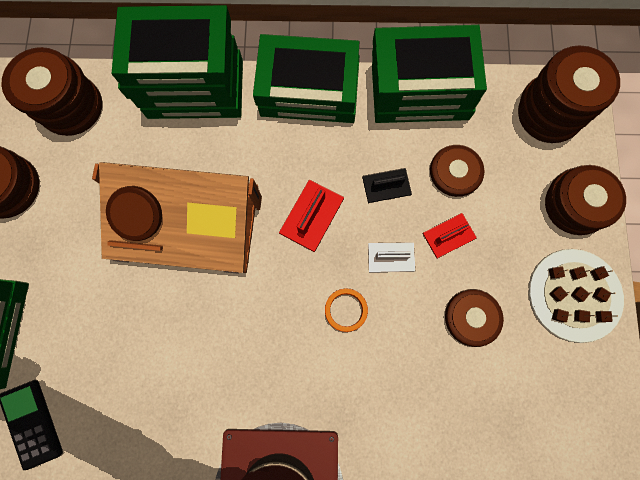

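The scene view shows two red holders, at (354,261) and (252,364). In the top view they are at (311,215), which is large, and (450,235), which is the same size as the white and black ones. The smaller one at top (450,235) / scene (252,364) fits the description. The yellow rectangle is at top (211,220) / scene (391,169). Next I confirm the target in a crop and measure.

```bash
cat >> h.py <<'E'
def mask(p,col,mn=150):
    h=cv2.cvtColor(p,cv2.COLOR_RGB2HSV); H,S,V=h[...,0],h[...,1],h[...,2]
    m=((H<5)|(H>174))&(S>170)&(V>60) if col=='red' else (H>22)&(H<32)&(S>120)&(V>120)
    n,l,s,c=cv2.connectedComponentsWithStats(m.astype(np.uint8))
    return [(l==i) for i in range(1,n) if s[i,4]>mn]
def rect(q):
    r=cv2.minAreaRect((q*1000).astype(np.float32)); b=cv2.boxPoints(r)
    e=[b[1]-b[0],b[2]-b[1]]; L=max(e,key=np.linalg.norm)
    return np.array(r[0])/1000,sorted(r[1]),np.arctan2(L[1],L[0])
E
python3 - <<'E'
from h import *
np.set_printoptions(precision=4,suppress=True)
for n in('scene','top'):
    f=np.load(n+'0.npz'); p,d=f['p'],f['d']; C=cloud(n,d)
    for m in mask(p,'red'):
        P=C[m&(d>0)]; v,u=np.nonzero(m)
        base=P[(P[:,2]<.02)]; fin=P[P[:,2]>.033]
        print(n,'red uv',u.mean().round(),v.mean().round(),len(P),'z pct',np.percentile(P[:,2],[5,30,50,70,95]))
        if len(base)>20: print('  base',rect(base[:,:2]),np.median(base[:,2]))
        if len(fin)>8: print('  fin',rect(fin[:,:2]),np.median(fin[:,2]))
    for m in mask(p,'yel'):
        v,u=np.nonzero(m); P=C[m&(d>0)]; c=P.mean(0); U,S,V=np.linalg.svd(P-c); nn=V[2]*np.sign(V[2,2])
        print(n,'yel',u.mean(),v.mean(),len(P),c,'normal',nn,'slope',np.degrees(np.arccos(nn[2])),'az',np.degrees(np.arctan2(-nn[1],-nn[0])),'resid',S[2]/len(P)**.5)
        x=np.array([-nn[0],-nn[1],0]);x-=nn*(x@nn);x/=np.linalg.norm(x);y=np.cross(nn,x)
        q=np.c_[(P-c)@x,(P-c)@y]; o,s,a=rect(q); print('   rect',o,s,np.degrees(a),'centre',c+o[0]*x+o[1]*y)
t=cv2.imread('pics/top0.png')[185:285,350:500]; s=cv2.imread('pics/scene0.png')[320:420,190:340]
cv2.imwrite('pics/crop1.png',cv2.resize(np.hstack([t,s]),None,fx=2.6,fy=2.6,interpolation=cv2.INTER_CUBIC))
E
```

```text
scene red uv 353.0 261.0 2298 z pct [0.005  0.0077 0.0091 0.0114 0.0586]
  base (array([ 0.567 , -0.0536]), [88.78483581542969, 141.49215698242188], np.float32(-0.47654897)) 0.008286040160996893
  fin (array([ 0.5677, -0.0535]), [19.875171661376953, 98.42780303955078], np.float32(-0.44304356)) 0.056277764019813575
scene red uv 251.0 365.0 1537 z pct [0.0028 0.0051 0.0063 0.0077 0.0419]
  base (array([ 0.5267, -0.3571]), [63.40265655517578, 99.39688873291016], np.float32(-1.0817461)) 0.005820155763043819
  fin (array([ 0.5268, -0.3571]), [12.841317176818848, 69.43392944335938], np.float32(-1.0852574)) 0.04169466226450097
scene yel 390.6666666666667 168.72043010752688 742 [0.532  0.1475 0.0849] normal [-0.419   0.0366  0.9073] slope 24.870114830918535 az -4.989142156047503 resid 0.0013899768795701537
   rect [0.0003 0.0017] [64.87199401855469, 101.61892700195312] -89.78012 centre [0.5324 0.1492 0.085 ]
top red uv 311.0 215.0 2371 z pct [0.0054 0.0075 0.0086 0.0098 0.0586]
  base (array([ 0.5668, -0.0517]), [89.66419219970703, 139.9398193359375], np.float32(-0.47407073)) 0.0081774127228
[... 400 characters left out ...]
32(-1.0881617)) 0.04114317266693131
top red uv 256.0 448.0 1078 z pct [0.0086 0.0105 0.0113 0.0122 0.014 ]
  base (array([0.0799, 0.026 ]), [72.35597229003906, 177.4807891845703], np.float32(1.562807)) 0.011335720153072368
top red uv 333.0 461.0 161 z pct [0.0088 0.0101 0.011  0.0118 0.014 ]
  base (array([ 0.0711, -0.0994]), [31.312297821044922, 81.70782470703125], np.float32(-0.05277806)) 0.01099992109611332
top yel 210.82585398526456 219.80643000669792 1483 [0.5315 0.1493 0.0848] normal [-0.4146  0.0347  0.9094] slope 24.583181016166566 az -4.7882773806080206 resid 0.0014596653207054056
   rect [-0.0004 -0.0001] [63.960052490234375, 99.9076919555664] 89.82735 centre [0.5312 0.1492 0.0847]
```

View pics/crop1.png

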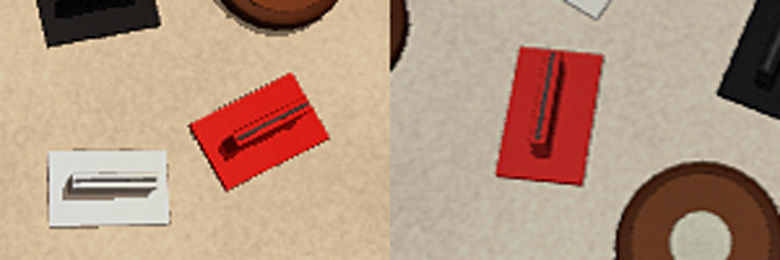

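The crop shows the small red holder clearly: base 63×99 mm, fin 12×69 mm, top at 42 mm, so it fits the description. The other red one is 89×140 mm with its top at 57 mm. Both views agree on these measurements:
- **Holder:** centre (0.5265, -0.356), fin direction -1.085 rad.
- **Spot:** centre (0.532, 0.149, 0.085), slope about 24.7°, uphill azimuth -4.9°.

The tool can't tilt, so I'll grip the fin by its two ends. The holder can then pivot about its long axis as I press it on the board.

Emit:
{"method": "step_arm", "body": {"targets": [1,-411,-348,0,1.2,1,-411,-348,0,1.2,1,-411,-348,0,1.2,1,-411,-348,0,1.2,1,-411,-348,0,1.2,1,-411,-348,0,1.2,1,-411,-348,0,1.2,1,-411,-348,0,1.2,1,-411,-348,0,1.2,1,-411,-348,0,1.2], "force": 20}}

```text
time_s: 1.1
position: [0.4839, 0.1342, 0.2225]
tcp_rot: [-3.142, -0.0, 1.508]
force: [0.9, 0.5, 0.3]
width: 0.0869
grip_force: 0.0
```

Emit:
{"method": "step_arm", "body": {"targets": [1,-487,73,0,1.02,1,-487,73,0,1.02,1,-487,73,0,1.02,1,-487,73,0,1.02,1,-487,73,0,1.02,1,-487,73,0,1.02,1,-487,73,0,1.02,1,-487,73,0,1.02,1,-487,73,0,1.02,1,-487,73,0,1.02]}}

```text
time_s: 2.1
position: [0.5255, -0.3569, 0.2221]
tcp_rot: [3.142, 0.001, 0.487]
force: [0.7, -0.8, 0.4]
width: 0.087
grip_force: 0.0
```

Emit:
{"method": "step_arm", "body": {"targets": [1,0,0,60,0,1,0,0,60,0,1,0,0,60,0,1,0,0,60,0]}}

```text
time_s: 2.5
position: [0.5266, -0.3535, 0.1638]
tcp_rot: [3.141, -0.001, 0.489]
force: [-0.5, -1.2, 0.9]
width: 0.087
grip_force: 0.0
```

```bash
cat >> h.py <<'E'
from scipy.spatial.transform import Rotation as Ro
def go(target,ydir):
    s=manip.sense(); R=Ro.from_euler('xyz',s['tcp_rot']).as_matrix(); q=s['joint_positions']
    a=np.arctan2(R[1,1],R[0,1]); t=-((ydir-a+np.pi/2)%np.pi-np.pi/2)
    print(s['time_s'],'pos',s['position'].round(4),'tilt',np.round(np.degrees(np.arccos(-R[2,2])),2),'shift mm',((np.array(target)-s['position'])@R*1000).round(1),'turn',round(t,4),'q7',q[6].round(2),'F',np.round(s['force'],1),'w',round(s['width'],4),'grip',round(s['grip_force'],1))
E
python3 -c "
from h import *
go([.5265,-.3562,.1],-1.086); print(manip.tcp_to_grasp)"
```

```text
2.5 pos [ 0.5266 -0.3535  0.1638] tilt 0.05 shift mm [-1.4  2.3 63.8] turn 0.0047 q7 -0.29 F [-0.5 -1.2  0.9] w 0.087 grip 0.0
0.0187
```

Emit:
{"method": "step_arm", "body": {"targets": [1,-1.4,2.3,110,0.005,1,-1.4,2.3,110,0.005,1,-1.4,2.3,110,0.005,1,-1.4,2.3,110,0.005,1,-1.4,2.3,110,0.005]}}

```text
time_s: 3.0
position: [0.5273, -0.358, 0.0557]
tcp_rot: [3.139, -0.002, 0.483]
force: [1.1, -0.6, -0.1]
width: 0.0869
grip_force: 0.0
```

```bash
python3 -c "
from h import *
go([.5265,-.3562,.0123],-1.086)
p,d=viewer.grab_frame('scene'); cv2.imwrite('pics/s2.png',cv2.resize(p[300:430,180:340,::-1],None,fx=4,fy=4))
go([.5265,-.3562,.0123],-1.086)"
```

```text
3.0 pos [ 0.5273 -0.358   0.0557] tilt 0.21 shift mm [ 0.1 -2.  43.4] turn -0.0015 q7 -0.22 F [ 1.1 -0.6 -0.1] w 0.0869 grip 0.0
3.05 pos [ 0.5274 -0.3581  0.0558] tilt 0.24 shift mm [-0.  -2.2 43.5] turn -0.0016 q7 -0.22 F [-0.1 -0.5 -0.7] w 0.0872 grip 0.0
```

View pics/s2.png

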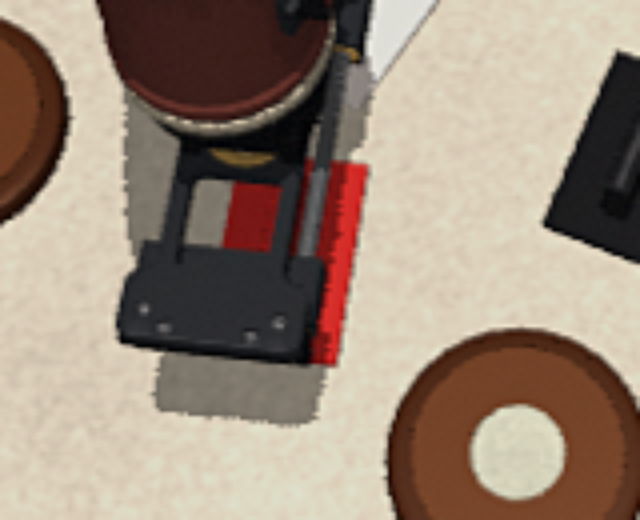

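Emit:
{"method": "step_arm", "body": {"targets": [1,0,-1,25,0,1,0,-1,43,0,1,0,-1,43,0,1,0,-1,43,0]}}

```text
time_s: 3.45
position: [0.5254, -0.3565, 0.0103]
tcp_rot: [3.141, -0.0, 0.483]
force: [-0.2, 0.0, -0.3]
width: 0.0867
grip_force: 0.0
```

```bash
python3 -c "
from h import *
go([.5265,-.3562,.0123],-1.086)"
```

```text
3.45 pos [ 0.5254 -0.3565  0.0103] tilt 0.02 shift mm [ 1.1  0.2 -2. ] turn -0.0021 q7 -0.19 F [-0.2  0.  -0.3] w 0.0867 grip 0.0
```

Emit:
{"method": "step_arm", "body": {"targets": [1,1,0,-2,0,1,1,0,-2,0,-1,1,0,-2,0,-1,1,0,-2,0,-1,1,0,-2,0,-1,1,0,-2,0,-1,1,0,-2,0,-1,1,0,-2,0], "force": 15}}

```text
time_s: 4.25
position: [0.5261, -0.3558, 0.0117]
tcp_rot: [-3.142, -0.0, 0.483]
force: [0.0, 1.4, 3.5]
width: 0.0696
grip_force: 15.0
```

```bash
python3 -c "
from h import *
go([.5265,-.3562,.0123],-1.086)"
```

```text
4.25 pos [ 0.5261 -0.3558  0.0117] tilt 0.0 shift mm [ 0.1  0.6 -0.6] turn -0.002 q7 -0.2 F [0.  1.4 3.5] w 0.0696 grip 15.0
```

Emit:
{"method": "step_arm", "body": {"targets": [-1,0,0,-20,0,-1,0,0,-60,0,-1,0,0,-110,0,-1,0,0,-160,0,-1,0,0,-185,0,-1,0,0,-185,0]}}

```text
time_s: 4.85
position: [0.5275, -0.3572, 0.2008]
tcp_rot: [3.137, -0.004, 0.483]
force: [-0.2, -0.2, -1.1]
width: 0.07
grip_force: 15.0
```

```bash
python3 -c "
from h import *
go([.5318,.1492,.195],1.485)"
```

```text
4.85 pos [ 0.5275 -0.3572  0.2008] tilt 0.37 shift mm [ 238.8 -446.6    4.4] turn 0.5684 q7 -0.3 F [-0.2 -0.2 -1.1] w 0.07 grip 15.0
```

Emit:
{"method": "step_arm", "body": {"targets": [-1,24,-45,0,0.05,-1,65,-120,0,0.15,-1,239,-447,0,0.568,-1,239,-447,0,0.568,-1,239,-447,0,0.568,-1,239,-447,0,0.568,-1,239,-447,0,0.568,-1,239,-447,0,0.568,-1,239,-447,0,0.568,-1,239,-447,0,0.568]}}

```text
time_s: 5.85
position: [0.5291, 0.123, 0.1956]
tcp_rot: [3.142, 0.001, -0.085]
force: [1.1, -0.6, -0.6]
width: 0.0698
grip_force: 15.0
```

Emit:
{"method": "step_arm", "body": {"targets": [-1,0,0,0,0,-1,0,0,0,0,-1,0,0,0,0,-1,0,0,0,0]}}

```text
time_s: 6.25
position: [0.5301, 0.1191, 0.1963]
tcp_rot: [3.141, 0.0, -0.088]
force: [1.0, -0.2, -0.6]
width: 0.0697
grip_force: 15.0
```

```bash
python3 -c "
from h import *
np.set_printoptions(precision=4,suppress=True)
go([.5318,.1492,.150],1.485)
for n in('scene','top'):
    p,d=viewer.grab_frame(n); np.savez(f'{n}3.npz',p=p,d=d); cv2.imwrite(f'pics/{n}3.png',p[...,::-1]); C=cloud(n,d)
    for m in mask(p,'red',30):
        P=C[m&(d>0)]
        if len(P) and .09<np.median(P[:,2])<.3:
            c=np.median(P,0); print(n,len(P),c,rect(P[:,:2]),np.percentile(P[:,2],[5,50,95]))
go([.5318,.1492,.150],1.485)
a=cv2.imread('pics/scene3.png')[70:270,270:510];b=cv2.imread('pics/top3.png')[100:300,80:320]
cv2.imwrite('pics/v3.png',cv2.resize(np.hstack([a,b]),None,fx=1.66,fy=1.66))
"
```

```text
6.25 pos [0.5301 0.1191 0.1963] tilt 0.03 shift mm [ -1.  -30.1  46.3] turn -0.002 q7 -1.84 F [ 1.  -0.2 -0.6] w 0.0697 grip 15.0
scene 718 [0.5454 0.1036 0.1904] (array([0.531, 0.101]), [68.73027801513672, 138.84158325195312], np.float32(1.533132)) [0.1872 0.1904 0.1947]
top 110 [0.5532 0.1155 0.1908] (array([0.5394, 0.1024]), [22.924057006835938, 65.12039947509766], np.float32(0.7876255)) [0.1889 0.1908 0.2628]
top 83 [0.525  0.1238 0.2197] (array([0.5157, 0.121 ]), [19.3367977142334, 65.11347198486328], np.float32(1.4782475)) [0.2106 0.2197 0.2809]
top 601 [0.5077 0.1266 0.1905] (array([0.5077, 0.1161]), [25.260974884033203, 109.51042938232422], np.float32(1.4293929)) [0.1882 0.1905 0.1929]
6.35 pos [0.5302 0.1196 0.1965] tilt 0.01 shift mm [ -1.  -29.7  46.5] turn -0.0016 q7 -1.84 F [ 0.  -0.6 -0.8] w 0.0701 grip 15.0
```

View pics/v3.png

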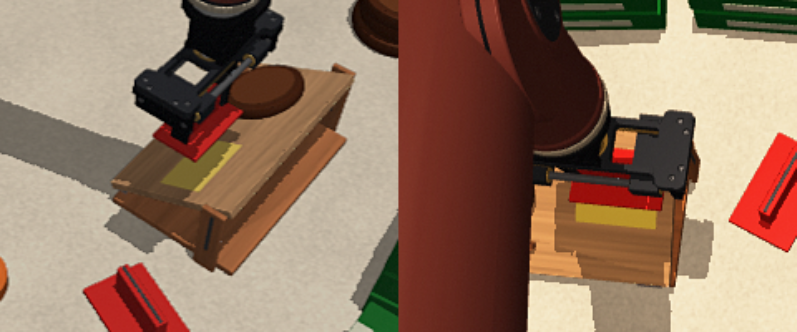

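Both views show the holder gripped level above the yellow rectangle. Its base top is at z 0.1905, so its underside is 11.8 mm below the TCP and the pivot is 30.5 mm above the underside. Next I move over the spot and come down to just above contact.

Emit:
{"method": "step_arm", "body": {"targets": [-1,-1,-30,20,0,-1,-1,-30,40,0,-1,-1,-30,60,0,-1,-1,-30,71,0,-1,-1,-30,71,0,-1,-1,-30,71,0,-1,-1,-30,71,0]}}

```text
time_s: 7.05
position: [0.5324, 0.1508, 0.1266]
tcp_rot: [-3.141, -0.001, -0.086]
force: [0.3, 1.5, 0.0]
width: 0.0698
grip_force: 15.0
```

```bash
python3 -c "
from h import *
go([.5318,.1492,.1114],1.485)
np.set_printoptions(precision=4,suppress=True)
for n in ('scene','top'):
    p,d=viewer.grab_frame(n); np.savez(n+'4.npz',p=p,d=d); C=cloud(n,d)
    for m in mask(p,'red',30):
        P=C[m&(d>0)]; P=P[(P[:,2]>.1)&(P[:,2]<.135)]
        if len(P)>30:
            u=np.array([.9963,-.0854]); w=np.array([.0854,.9963]); q=P[:,:2]-[.5318,.1492]
            print(n,len(P),'along u',np.percentile(q@u,[1,99]),'along y',np.percentile(q@w,[1,99]),np.percentile(P[:,2],[5,50,95]))
go([.5318,.1492,.1114],1.485)
"
```

```text
7.05 pos [0.5324 0.1508 0.1266] tilt 0.09 shift mm [-0.5  1.7 15.2] turn 0.0001 q7 -1.83 F [0.3 1.5 0. ] w 0.0698 grip 15.0
scene 589 along u [-0.0291  0.0333] along y [-0.0493  0.0483] [0.1174 0.1207 0.1239]
top 93 along u [0.0156 0.032 ] along y [-0.0083  0.0131] [0.119  0.1207 0.1231]
top 446 along u [-0.0314 -0.0121] along y [-0.0474  0.0506] [0.1182 0.1208 0.1232]
7.15 pos [0.5322 0.1509 0.1265] tilt 0.08 shift mm [-0.3  1.8 15.1] turn 0.0004 q7 -1.83 F [-0.1  0.2  0.2] w 0.0698 grip 15.0
```

Emit:
{"method": "step_arm", "body": {"targets": [-1,0,1,4,0,-1,0,1,8,0,-1,0,1,11,0,-1,0,1,13,0,-1,0,1,15,0,-1,0,1,16,0,-1,0,1,16,0]}}

```text
time_s: 7.85
position: [0.5312, 0.1499, 0.1096]
tcp_rot: [3.142, 0.001, -0.085]
force: [-3.8, 0.1, 5.1]
width: 0.0697
grip_force: 15.0
```

```bash
python3 -c "
from h import *
go([.5191,.1503,.0939],1.485)"
```

```text
7.85 pos [0.5312 0.1499 0.1096] tilt 0.06 shift mm [-12.    0.7  15.8] turn 0.0007 q7 -1.81 F [-3.8  0.1  5.1] w 0.0697 grip 15.0
```

Emit:
{"method": "step_arm", "body": {"targets": [-1,-1.5,0.5,1.5,0,-1,-3,0.5,3,0,-1,-4.5,0.5,4.5,0,-1,-6,0.5,6,0,-1,-7,0.5,7.5,0,-1,-7,0.5,7.5,0]}}

```text
time_s: 8.45
position: [0.5243, 0.1499, 0.1018]
tcp_rot: [3.141, 0.0, -0.085]
force: [-0.7, 0.1, 2.7]
width: 0.0698
grip_force: 15.0
```

```bash
cat >> h.py <<'E'
def look(k,slope=24.7,show=False):
    for n in ('scene','top'):
        p,d=viewer.grab_frame(n); np.savez(n+f'{k}.npz',p=p,d=d); cv2.imwrite(f'pics/{n}{k}.png',p[...,::-1]); C=cloud(n,d)
        u=np.array([.9963,-.0854,0]); w=np.array([.0854,.9963,0]); s=np.radians(slope)
        ex=u*np.cos(s)+np.array([0,0,np.sin(s)]); nn=np.cross(ex,w)
        M=np.zeros((480,640),bool)
        for m in mask(p,'red',30): M|=m
        P=C[M&(d>0)]-[.5318,.1492,.0849]; P=P[np.linalg.norm(P,axis=1)<.075]
        q=np.c_[P@ex,P@w,P@nn]
        b=q[abs(q[:,2])<.02] if False else q[q[:,2]<.02]
        A=np.c_[b[:,:2],np.ones(len(b))]; c=np.linalg.lstsq(A,b[:,2],rcond=None)[0]
        for _ in range(3):
            r=b[:,2]-A@c; k_=abs(r)<.004; c=np.linalg.lstsq(A[k_],b[k_,2],rcond=None)[0]
        B=b[k_]; print(n,len(B),'tilt vs board: about y %.1f about x %.1f deg, height %.1f mm'%(np.degrees(c[0]),np.degrees(c[1]),c[2]*1000),'x',(np.percentile(B[:,0],[1,99])*1000).round(1),'y',(np.percentile(B[:,1],[1,99])*1000).round(1))
E
python3 -c "
from h import *
look(5)
go([.5191,.1503,.0939],1.485)"
```

```text
scene 514 tilt vs board: about y -12.9 about x -0.1 deg, height 12.5 mm x [-27.1  33.9] y [-50.5  47.5]
top 396 tilt vs board: about y -13.1 about x 0.2 deg, height 12.8 mm x [-29.6  31.5] y [-48.5  47.9]
8.55 pos [0.5243 0.15   0.1019] tilt 0.03 shift mm [-5.2  0.1  8. ] turn 0.0006 q7 -1.82 F [-0.   1.2  2. ] w 0.0696 grip 15.0
```

Emit:
{"method": "step_arm", "body": {"targets": [-1,-1.5,0,2,0,-1,-2.8,0,4,0,-1,-4,0,6,0,-1,-5,0,8,0,-1,-5,0,8,0,-1,-5,0,8,0]}}

```text
time_s: 9.15
position: [0.5192, 0.1504, 0.0938]
tcp_rot: [3.141, 0.001, -0.085]
force: [-0.9, 0.5, -0.2]
width: 0.0699
grip_force: 15.0
```

```bash
python3 -c "
from h import *
look(6)
go([.5191,.1503,.0939],1.485)"
```

```text
scene 492 tilt vs board: about y -3.4 about x -0.0 deg, height 6.8 mm x [-33.2  29.6] y [-51.3  48.2]
top 329 tilt vs board: about y -3.3 about x 0.0 deg, height 7.3 mm x [-35.1  27. ] y [-48.3  48.8]
9.25 pos [0.5192 0.1504 0.0938] tilt 0.05 shift mm [-0.1  0.1 -0.1] turn 0.0007 q7 -1.82 F [-0.5  0.3 -0.6] w 0.0699 grip 15.0
```

Emit:
{"method": "step_arm", "body": {"targets": [-1,1.2,0,-2,0,-1,2.3,0,-3.3,0,-1,2.3,0,-3.3,0,-1,2.1,0,-1.5,0,-1,1.8,0,0,0,-1,1.7,0,1,0,-1,1.7,0,1,0]}}

```text
time_s: 9.95
position: [0.5213, 0.1502, 0.0931]
tcp_rot: [3.142, -0.0, -0.085]
force: [-1.2, 0.2, 2.0]
width: 0.0697
grip_force: 15.0
```

```bash
python3 -c "
from h import *
look(7)
go([.5191,.1503,.0939],1.485)"
```

```text
scene 475 tilt vs board: about y -0.6 about x 0.2 deg, height 5.6 mm x [-30.5  32.9] y [-51.   47.2]
top 301 tilt vs board: about y -0.8 about x -0.1 deg, height 6.0 mm x [-32.8  29.8] y [-47.6  47.8]
10.05 pos [0.5213 0.1502 0.0931] tilt 0.0 shift mm [-2.2  0.1 -0.8] turn 0.0005 q7 -1.82 F [ 0.  -0.3  0.6] w 0.0699 grip 15.0
```

Emit:
{"method": "step_arm", "body": {"targets": [-1,0,-0.8,0,0,-1,0.2,-0.8,0.5,0,-1,0.4,-0.8,1,0,-1,0.4,-0.8,1,0,-1,0.4,-0.8,1,0]}}

```text
time_s: 10.55
position: [0.5212, 0.1508, 0.0924]
tcp_rot: [3.141, 0.001, -0.085]
force: [-6.4, -1.7, 10.4]
width: 0.0699
grip_force: 15.0
```

```bash
python3 -c "
from h import *
look(8)
for i in range(3): go([.5191,.1503,.0939],1.485); viewer.grab_frame('top')"
```

```text
scene 479 tilt vs board: about y 0.0 about x 0.4 deg, height 5.4 mm x [-31.2  32.7] y [-50.5  47.5]
top 300 tilt vs board: about y 0.0 about x 0.1 deg, height 5.4 mm x [-33.2  29.4] y [-47.5  48. ]
10.65 pos [0.5212 0.1508 0.0924] tilt 0.08 shift mm [-2.1  0.7 -1.5] turn 0.0005 q7 -1.82 F [-5.9 -1.9 10.2] w 0.0698 grip 15.0
10.7 pos [0.5212 0.1508 0.0924] tilt 0.08 shift mm [-2.1  0.7 -1.5] turn 0.0005 q7 -1.82 F [-6.8 -1.7 10. ] w 0.0698 grip 15.0
10.75 pos [0.5212 0.1509 0.0924] tilt 0.08 shift mm [-2.1  0.7 -1.5] turn 0.0006 q7 -1.82 F [-5.5 -2.4 10. ] w 0.0698 grip 15.0
```

Emit:
{"method": "step_arm", "body": {"targets": [-1,0,0.1,-0.1,0,-1,0,0.1,-0.1,0,-1,0,0.1,-0.1,0,-1,0,0.1,-0.1,0,-1,0,0.1,-0.1,0,-1,0,0.1,-0.1,0,-1,0,0.1,-0.1,0,-1,0,0.1,-0.1,0,-1,0,0.1,-0.1,0,-1,0,0.1,-0.1,0]}}

```text
time_s: 11.8
position: [0.5213, 0.1509, 0.0924]
tcp_rot: [3.142, 0.001, -0.085]
force: [-5.3, -1.1, 8.6]
width: 0.07
grip_force: 15.0
```

```bash
python3 -c "
from h import *
look(9)
for i in range(2): go([.5191,.1503,.0939],1.485); viewer.grab_frame('top')
a=cv2.imread('pics/scene9.png')[70:270,270:510];b=cv2.imread('pics/top9.png')[100:300,80:320]
cv2.imwrite('pics/v9.png',cv2.resize(np.hstack([a,b]),None,fx=1.66,fy=1.66))"
```

```text
scene 474 tilt vs board: about y -0.6 about x 0.1 deg, height 5.3 mm x [-30.5  31.9] y [-50.   49.6]
top 301 tilt vs board: about y 0.4 about x 0.4 deg, height 5.5 mm x [-33.2  29.8] y [-47.7  48. ]
11.9 pos [0.5212 0.1509 0.0924] tilt 0.07 shift mm [-2.1  0.8 -1.5] turn 0.0007 q7 -1.82 F [-5.9 -1.2  9.1] w 0.0701 grip 15.0
11.95 pos [0.5212 0.1508 0.0924] tilt 0.08 shift mm [-2.1  0.7 -1.5] turn 0.0006 q7 -1.82 F [-5.1 -1.6  8.3] w 0.0697 grip 15.0
```

View pics/v9.png

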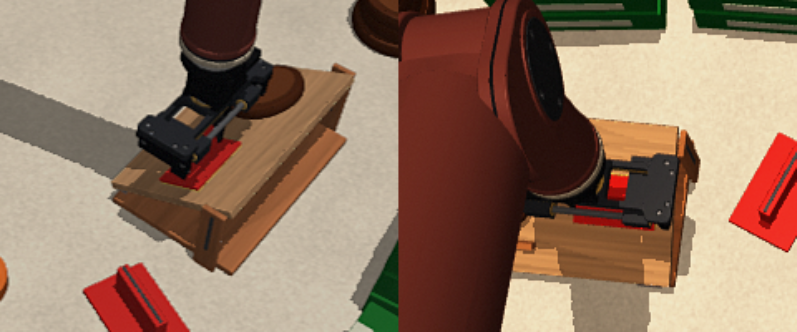

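The pictures show the base flush on the board and covering the yellow rectangle, with no yellow left in view. The tilt error is within about 0.6°, and the press is steady at about 10 N along the board's normal. I'm handing it in.

```bash
python3 -c "
from h import *
print(ticket.job_done())"
```

```text
the job is handed in; nothing more can be done
None
```

The job is handed in at about 12 s: the small red holder is still gripped, lying flush over the yellow rectangle (measured within about 2 mm and 0.6°), and pressed at about 10 N.

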